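Seat the guard key in the yellow interlock switch

ROBOT

A 6-joint arm with a two-finger parallel gripper is mounted at the origin on the work surface. World frame = base frame: x ahead of the robot, y to its left, z up, the work surface at z = 0. Lengths are in m, angles in rad, forces in N, time in s.
With the tool pointing down it reaches from about 0.25 to 0.775 m from the base axis. Payload 4 kg.
Tool frame: the origin (TCP) lies at the centre of the arm's flange, where the gripper is bolted on; the fingertips stand 199 mm ahead of it and the grasp point (between the pads) lies 180 mm ahead of it (robot.tcp_to_tips is the z of the fingertips in the tool frame, in m); z points along the fingers, y is the line along which they close (so a half turn about z gives the same grasp; the last joint's range is limited). The gripper opens to 94 mm and grips with 3 to 60 N. Pads are 16 mm wide; open, the fingers measure 119 mm over their backs; the gripper's body (75 mm by 177 mm) begins 78 mm behind the grasp point.
Start: joints at [-0.103, 0.087, 1.371, -0, 1.684, -0.103], TCP at [0.55, -0, 0.405] pointing down, gripper open.
Joint ranges: [-3.1, 3.1], [-0.76, 2.03], [0.27, 2.55], [-1.08, 4.22], [0.17, 2.65], [-2.57, 2.57]. Speed limits (rad/s): [2.79, 2.79, 3.14, 3.14, 3.14, 3.14].

INTERFACE

Orientations are given as [roll, pitch, yaw] about the fixed x, y, z axes, in that order (R = Rz(yaw) Ry(pitch) Rx(roll)).
In Python, from bench import robot gives the robot as it stands.
- The arm moves only by the tool play_rows, never from a script. Its arguments are lists of equal length, an entry for each row: "translation": the shift along the tool's x, y, z scaled (see below), a list of three; "twist": the turn, a rotation vector about the tool's x, y, z scaled (see below), a list of three; "gripper": the opening, from -1 (shut) to 1 (fully open). A call has 1 to 8 rows; each row shifts and turns the commanded pose from where the row before left it, along the tool's axes as they then stand; what a row does not reach is not made up. The controller multiplies each number of a shift by 0.04 m and each number of a turn by 0.1 rad. A row lasts 1/10 s, in which the tool goes at most 50 mm and 8.59 degrees, less where a joint would pass 70% of its speed; a pose out of reach is approached as far as the arm can. A call with a number of a shift or a turn outside -1 to 1 is refused whole. A call with a gripper value outside its range is refused whole. The fingers move at their own pace and stop on an object; the grip force is fixed at half the most. Time passes only in rows, so rows that do not move let the fingers close. It gives the time, the measured TCP pose, the force, the opening and the grip force at its end, in the units of the state.
- robot.get_obs(): the state, without advancing time (a new reading comes with each control period).
- robot.snapshot(name): name is "scene" or "side" or "wrist"; returns the picture (400x640x3 uint8, red, green, blue); there is no depth.
- robot.camera_model(name): a dict with "camera_matrix" (3x3 intrinsics, pixels), "rvec" (rotation vector, rad) and "tvec" (3), from world to camera coordinates, as OpenCV has them. Camera axes: x right, y down, z forward; pixel columns grow to the right and rows downward; lengths in m; the calibration is good to about 2 mm. A picture is of the moment at which its call begins: read the wrist's pose just before it. camera_model takes no time and is no camera call; for the wrist camera it gives the pose at the moment of the call.
- robot.close_job(): hands the job in; it is judged then, once.
Trained networks look in the newest picture that a camera, given by its name, has taken for a name from the list of things; names that differ only in an ending like _2 or _b are one class to them, and where a whole thing is asked for, a point or a joint stands for the part that bears it (a point fixed in the world has none). Each returns a list of dicts, best first, with "score" (0 to 1); they miss things now and then, are a little off and sometimes report something else, mostly with a low value. They report only what shows in the picture. A call takes as long as a camera call. They do not tell look-alikes from the thing itself.
- robot.recognise(name, camera): "centre" ([x, y, z] in m, in world coordinates, good to about 4 mm: the middle of the surface that is visible of it).
- robot.spot_point(name, camera): "centre" ([x, y, z] in m, in world coordinates, good to about 4 mm: a listed point, or the origin of a listed thing).
The state is a dict: "time": time; "joint_positions": joint angles; "qvel": joint speeds; "joint_torque": joint torques, N m; "tool_pos": TCP position; "ee_rot": TCP orientation; "wrist_force": force on the tool from outside, world axes, zero at the start; "wrist_torque": the same for the moment, N m; "width": finger opening in m; "finger_force": force on a finger pad.
Only numpy, scipy, OpenCV 4.12 (cv2) and the standard library are available. Lean on these libraries where they do the work, as an engineer would, in place of code of your own. Each camera call takes 0.05 s, during which the arm holds its last target. There are 200 camera calls.

TASK

Take the red-handled guard key out of its aluminium stand and put its flat steel tongue straight down into the slot of the yellow interlock switch, not the blue one. Keep hold of it until it is fully home, with its collar plate lying flat on the top of the switch, then let go and leave it there; do not push the white dish about.

Things in the scene. Friction and masses are not known exactly. Their poses are not given: they have to be found in the camera images.
- guard_key: loose key, about 150 g, upright, tongue down in a fixed aluminium stand (56 x 76 x 60 mm high, 4 mm play). Origin: middle of the tongue's lower end, z up; 15 mm above the slab at the start; lift 45 mm to clear. Steel tongue 6 (its x) x 24 (y), z 0 to 45 mm; collar plate 44 x 64, z 45 to 51, rests on the stand; red handle 24 (x) x 40 (y), z 51 to 101. Fits either way round
- switch_yellow: fixed switch block, yellow top, grey base: 60 (its x) x 84 (y) x 70 mm high; origin centre of underside, z up. Vertical slot in the middle of the top, long side along y: black lead-in mouth 30 x 50 mm narrows within 18 mm to 14 (x) x 34 (y); floor 50 mm below the top. The one to use: key fully home = collar on the top, key's origin 25 mm above this origin
- switch_blue: fixed switch block, blue top, grey base: 60 (its x) x 84 (y) x 70 mm high; origin centre of underside, z up. Vertical slot in the middle of the top, long side along y: black lead-in mouth 30 x 50 mm narrows within 18 mm to 14 (x) x 34 (y); floor 50 mm below the top. Not the one to use
- dish: loose white ceramic evaporating dish, 90 mm across the rim, 36 mm high, 120 g, farther from the robot than the switches. Origin: centre of its underside. To be left where it is
Things that resemble listed ones, but are neither listed nor needed, are in the scene too. Of the things shaped like the switch_yellow, the yellow one is meant.

How it is judged:
By the outcome, as a careful person would: the job done as asked, in the order asked, and still so for the second after the job is handed in, with the robot touching nothing.
It also fails if it takes over 38 s, if anything falls off the work surface, if the arm or the gripper's body presses on something with over 40 N, if the wrist force passes 120 N, or if a joint passes its speed limit or range.

## Working session

There is one attempt and no reset: what is moved stays moved. The work goes in short steps, Python scripts to look and compute and a tool call to move; the robot and the scene stay as the last step left them, time stands still between calls to the robot, and variables do not carry over. Pictures are saved under pics/ and viewed, at most 10 in all, crops included, and the job is handed in when it is done.

Besides the shell and the picture viewer there is one more tool, called after ">>>" as a command line: name --argument value ..., lists and objects as JSON in quotes. play_rows: Moves the arm, as the interface text tells. Its arguments: {"type":"object","properties":{"translation":{"type":"array","items":{"type":"array","items":{"type":"number","minimum":-1,"maximum":1}}},"twist":{"type":"array","items":{"type":"array","items":{"type":"number","minimum":-1,"maximum":1}}},"gripper":{"type":"array","items":{"type":"number"}}},"required":["translation","twist","gripper"]}

```bash
mkdir -p pics; ls; python3 - <<'E'
from bench import robot
import cv2,numpy as np
for c in ("scene","wrist"):
    im=robot.snapshot(c); cv2.imwrite(f"pics/{c}0.png",im[:,:,::-1])
    for n in ("guard_key","switch_yellow","switch_blue","dish"):
        print(c,n,[(np.round(d["centre"],3).tolist(),round(d["score"],2)) for d in robot.spot_point(n,c)])
o=robot.get_obs();print(o["time"],o["tool_pos"],o["ee_rot"],o["width"])
E
```

```text
pics
scene guard_key []
scene switch_yellow [([0.605, -0.246, 0.0], 0.97)]
scene switch_blue [([0.608, 0.263, 0.0], 0.59)]
scene dish [([0.776, -0.003, -0.0], 0.88)]
wrist guard_key [([0.479, 0.004, 0.016], 0.72)]
wrist switch_yellow [([0.598, -0.107, 0.0], 0.9), ([0.608, -0.247, 0.001], 0.85)]
wrist switch_blue []
wrist dish [([0.774, -0.003, 0.0], 0.86), ([0.606, -0.247, -0.002], 0.62)]
0.5 [5.49999821e-01 1.68718450e-05 4.04669681e-01] [ 3.14155557e+00 -2.99729558e-06  1.57082333e+00] 0.09416806545814171
```

View pics/scene0.png

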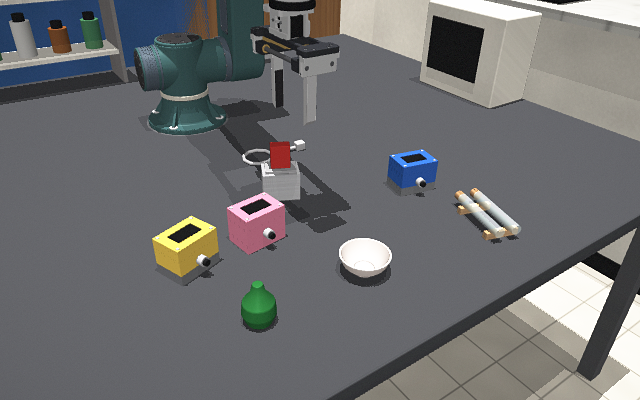

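View pics/wrist0.png

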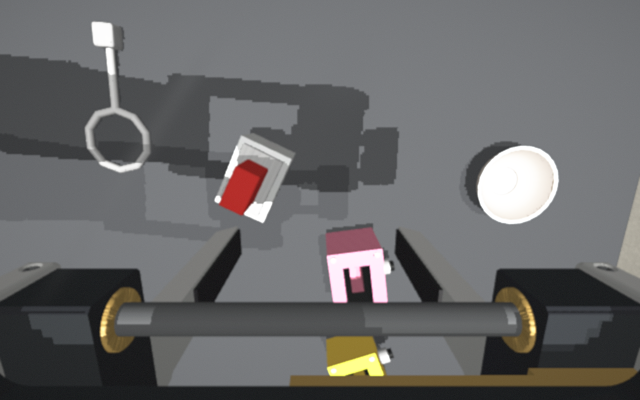

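The scene picture shows the yellow switch at about (186,245), a pink look-alike at (257,222), blue at (413,168), the dish at (365,260), and the red key in its stand at (281,165). The wrist view shows the red handle at (244,187) and turned, with a ring-shaped tool on the table behind it. Next I fit poses by silhouette.

```bash
cat >h.py <<'E'
import cv2,numpy as np
from scipy.optimize import minimize
from bench import robot
def box(x,y,yaw,sx,sy,z0,z1):
    R=np.array([[np.cos(yaw),-np.sin(yaw)],[np.sin(yaw),np.cos(yaw)]])
    p=np.array([[a*sx/2,b*sy/2] for a,b in((-1,-1),(1,-1),(1,1),(-1,1))])@R.T+[x,y]
    return np.vstack([np.c_[p,np.full(4,z)] for z in (z0,z1)])
def hull(P,m):
    p=cv2.projectPoints(P,np.array(m["rvec"],float),np.array(m["tvec"],float),np.array(m["camera_matrix"]),None)[0]
    return cv2.convexHull(p.astype(np.float32))
def fit(mask,m,g,dims,S=4):
    """x,y,yaw best overlapping the mask (supersampled IoU)"""
    M=cv2.resize(mask.astype(np.uint8),None,fx=S,fy=S,interpolation=cv2.INTER_NEAREST)
    def cost(v):
        q=np.zeros_like(M);cv2.fillPoly(q,[np.round((hull(box(*v,*dims),m)+.5)*S).astype(np.int32)],1)
        return 1-(q&M).sum()/max(1,(q|M).sum())
    best=None
    for y in np.arange(0,np.pi,np.pi/8):
        s=np.array([[g[0],g[1],y]]*4)+np.vstack([np.zeros(3),np.diag([.01,.01,.2])])
        r=minimize(cost,s[0],method="Nelder-Mead",options=dict(initial_simplex=s,xatol=1e-4,fatol=1e-5))
        if best is None or r.fun<best.fun:best=r
    return np.round(best.x,4),round(1-best.fun,3)
def comp(mask,px):
    n,l,s,c=cv2.connectedComponentsWithStats(mask.astype(np.uint8))
    i=1+np.argmin(np.linalg.norm(c[1:]-px,axis=1)+1e3*(s[1:,4]<40));return l==i
def red(im):
    r,g,b=[im[:,:,i].astype(int) for i in range(3)];return (r>70)&(g<.4*r)&(b<.4*r)
E
python3 - <<'E'
from h import *
w=cv2.imread("pics/wrist0.png")[:,:,::-1];s=cv2.imread("pics/scene0.png")[:,:,::-1]
mw=robot.camera_model("wrist");ms=robot.camera_model("scene")
print("key wrist",fit(comp(red(w),(244,187)),mw,(.479,.004),(.024,.040,.066,.116)))
print("key scene",fit(comp(red(s),(281,157)),ms,(.479,.004),(.024,.040,.066,.116)))
k=s.max(2)<60
c=comp(k,(185,234));print(c.sum());print("yel mouth",fit(c,ms,(.605,-.246),(.03,.05,.07,.07)))
ye=s.astype(int);ym=comp((ye[:,:,0]>90)&(ye[:,:,2]<.5*ye[:,:,0])&(ye[:,:,1]>.6*ye[:,:,0]),(186,245))|c
print("yel body",fit(ym,ms,(.605,-.246),(.06,.084,.015,.07)))
print(cv2.Rodrigues(np.array(mw["rvec"]))[0].round(3).tolist(),mw["tvec"])
E
```

```text
key wrist (array([0.4801, 0.0112, 2.5807]), np.float64(0.876))
key scene (array([0.4808, 0.0082, 2.6029]), np.float64(0.923))
279
yel mouth (array([ 0.6016, -0.2459,  3.4873]), np.float64(0.838))
yel body (array([ 0.5973, -0.2445,  0.376 ]), np.float64(0.631))
[[1.0, -0.0, -0.0], [-0.0, -0.969, 0.248], [-0.001, -0.248, -0.969]] [-0.54977739 -0.02529258  0.39223281]
```

>>> play_rows --translation '[[0.12, -0.87, 0], [0.12, -0.87, 0], [0, 0, 0], [0, 0, 0], [0, 0, 0], [0, 0, 0], [0, 0, 0], [0, 0, 0]]' --twist '[[0, 0, 0], [0, 0, 0], [0, 0, 0.93], [0, 0, 0.93], [0, 0, 0.93], [0, 0, 0.93], [0, 0, 0.93], [0, 0, 0.93]]' --gripper '[1, 1, 1, 1, 1, 1, 1, 1]'

```text
time: 1.3
tool_pos: [0.4803, 0.0096, 0.4048]
ee_rot: [3.141, -0.0, 1.009]
wrist_force: [-0.0, -0.4, -0.1]
width: 0.094
finger_force: 0.0
```

```bash
python3 - <<'E'
from h import *
o=robot.get_obs();m=robot.camera_model("wrist");w=robot.snapshot("wrist")
print([np.round(d["centre"],3).tolist() for d in robot.spot_point("guard_key","wrist")],o["tool_pos"],o["ee_rot"],o["qvel"].round(3) if hasattr(o["qvel"],"round") else 0)
c=hull(box(.48,.009,2.58,.024,.04,.066,.116),m).mean((0,1))
k=comp(red(w),c);f=fit(k,m,(.48,.009),(.024,.040,.066,.116));print(c,k.sum(),f)
v=w[:,:,::-1].copy();cv2.polylines(v,[np.round(hull(box(*f[0],.024,.04,.066,.116),m)).astype(int)],True,(0,255,0))
cv2.polylines(v,[np.round(hull(box(*f[0],.044,.064,.06,.066),m)).astype(int)],True,(255,255,0))
cv2.imwrite("pics/w1.png",v)
E
```

```text
[[0.479, 0.01, 0.019]] [0.48033351 0.0096179  0.4048304 ] [ 3.14128055e+00 -1.54499374e-04  1.00900069e+00] [ 0.001  0.    -0.001 -0.    -0.001  0.921]
[318.27307 193.3526 ] 1198 (array([0.4799, 0.0116, 2.6457]), np.float64(0.849))
```

View pics/w1.png

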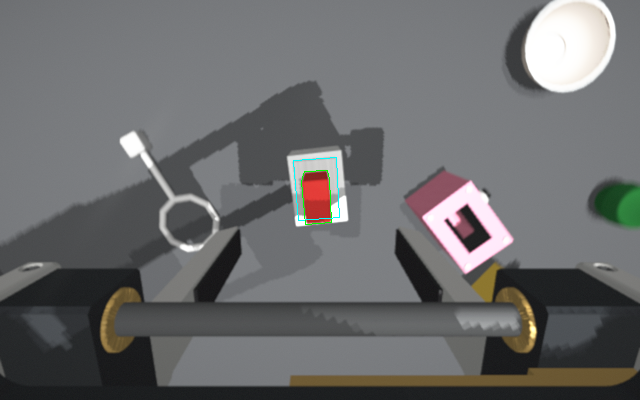

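The handle sits at (317,197), aligned with the closing line between the fingers and clear of the ring at (188,222). I'll descend and grip.

>>> play_rows --translation '[[0, 0, 0], [0, 0, 0.83], [0, 0, 0.83], [0, 0, 0.83], [0, 0, 0.83], [0, 0, 0], [0, 0, 0], [0, 0, 0]]' --twist '[[0, 0, 0], [0, 0, 0], [0, 0, 0], [0, 0, 0], [0, 0, 0], [0, 0, 0], [0, 0, 0], [0, 0, 0]]' --gripper '[1, 1, 1, 1, 1, 1, -1, -1]'

```text
time: 2.2
tool_pos: [0.4813, 0.0095, 0.2743]
ee_rot: [3.138, -0.002, 1.013]
wrist_force: [-0.3, 1.6, 0.3]
width: 0.0813
finger_force: 0.0
```

>>> play_rows --translation '[[0, 0, 0], [0, 0, 0], [0, 0, 0], [0, 0, 0], [0, 0, 0], [0, 0, 0]]' --twist '[[0, 0, 0], [0, 0, 0], [0, 0, 0], [0, 0, 0], [0, 0, 0], [0, 0, 0]]' --gripper '[-1, -1, -1, -1, -1, -1]'

```text
time: 2.8
tool_pos: [0.4804, 0.0096, 0.2719]
ee_rot: [3.142, -0.0, 1.013]
wrist_force: [0.1, -0.4, -0.2]
width: 0.0333
finger_force: 0.0
```

>>> play_rows --translation '[[0, 0, 0], [0, 0, 0], [0, 0, 0], [0, 0, 0], [0, 0, 0]]' --twist '[[0, 0, 0], [0, 0, 0], [0, 0, 0], [0, 0, 0], [0, 0, 0]]' --gripper '[-1, -1, -1, -1, -1]'

```text
time: 3.3
tool_pos: [0.4803, 0.0096, 0.2718]
ee_rot: [-3.141, 0.0, 1.013]
wrist_force: [-0.6, 1.2, 0.9]
width: 0.0245
finger_force: 28.7
```

```bash
python3 - <<'E'
from h import *
o=robot.get_obs();print(o["tool_pos"],o["ee_rot"],o["width"],o["finger_force"],o["wrist_force"])
E
```

```text
[0.48033142 0.00962588 0.27179919] [-3.14126239e+00  3.47168704e-05  1.01280509e+00] 0.024523391117006733 28.73920480837114 [-0.6003281   1.15838885  0.90992255]
```

>>> play_rows --translation '[[0, 0, -0.4], [0, 0, -0.6], [0, 0, -0.9], [0, 0, -0.9], [0, 0, 0], [0, 0, 0]]' --twist '[[0, 0, 0], [0, 0, 0], [0, 0, 0], [0, 0, 0], [0, 0, 0], [0, 0, 0]]' --gripper '[-1, -1, -1, -1, -1, -1]'

```text
time: 3.9
tool_pos: [0.4804, 0.0096, 0.384]
ee_rot: [3.14, -0.0, 1.013]
wrist_force: [0.5, -0.2, -3.4]
width: 0.0246
finger_force: 28.8
```

```bash
python3 - <<'E'
from h import *
o=robot.get_obs();m=robot.camera_model("wrist");w=robot.snapshot("wrist")
s=robot.snapshot("side")
cv2.imwrite("pics/w2.png",np.vstack([w,s])[:,:,::-1][::1]); 
v=cv2.resize(np.hstack([w,s]),(800,250),interpolation=cv2.INTER_AREA);cv2.imwrite("pics/w2s.png",v[:,:,::-1])
print(o["tool_pos"],o["ee_rot"],o["width"],o["wrist_force"])
E
```

```text
[0.4804388  0.009564   0.38397819] [ 3.14044913e+00 -4.27246006e-04  1.01279393e+00] 0.024581969520352822 [ 0.46905296 -0.16844705 -3.38042042]
```

View pics/w2s.png

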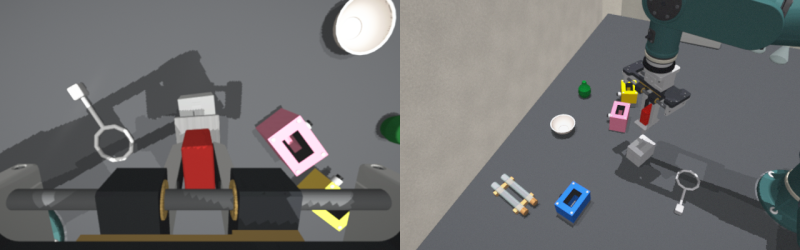

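The key is held upright, clear of the stand. Next is a staging pose on the far side of the yellow switch (visible at the lower right of the wrist view), so the wrist camera can see it.

>>> play_rows --translation '[[-0.3, 0.45, 0], [-0.61, 0.915, 0], [-0.61, 0.915, 0], [-0.61, 0.915, 0], [-0.61, 0.915, 0], [-0.61, 0.915, 0], [-0.61, 0.915, 0], [-0.61, 0.915, 0]]' --twist '[[0, 0, 0], [0, 0, 0], [0, 0, 0], [0, 0, 0], [0, 0, 0], [0, 0, 0], [0, 0, 0], [0, 0, 0]]' --gripper '[-1, -1, -1, -1, -1, -1, -1, -1]'

```text
time: 4.8
tool_pos: [0.6166, -0.2924, 0.3804]
ee_rot: [-3.137, 0.0, 1.013]
wrist_force: [-0.7, 1.3, -1.2]
width: 0.0245
finger_force: 28.8
```

>>> play_rows --translation '[[-0.31, 0.465, 0], [0, 0, 0], [0, 0, 0], [0, 0, 0], [0, 0, 0], [0, 0, 0], [0, 0, 0], [0, 0, 0]]' --twist '[[0, 0, 0], [0, 0, -1], [0, 0, -1], [0, 0, -1], [0, 0, -1], [0, 0, -1], [0, 0, -1], [0, 0, -1]]' --gripper '[-1, -1, -1, -1, -1, -1, -1, -1]'

```text
time: 5.6
tool_pos: [0.6254, -0.3111, 0.3803]
ee_rot: [-3.137, -0.003, 1.717]
wrist_force: [0.0, 0.6, -0.7]
width: 0.0247
finger_force: 28.8
```

>>> play_rows --translation '[[0, 0, 0], [0, 0, 0], [0, 0, 0], [0, 0, 0], [0, 0, 0], [0, 0, 0]]' --twist '[[0, 0, -1], [0, 0, -1], [0, 0, -0.1], [0, 0, 0], [0, 0, 0], [0, 0, 0]]' --gripper '[-1, -1, -1, -1, -1, -1]'

```text
time: 6.2
tool_pos: [0.6254, -0.311, 0.3834]
ee_rot: [-3.141, -0.001, 1.922]
wrist_force: [-0.1, 1.1, -1.0]
width: 0.0245
finger_force: 28.8
```

```bash
python3 - <<'E'
from h import *
o=robot.get_obs();m=robot.camera_model("wrist");w=robot.snapshot("wrist");cv2.imwrite("pics/w3raw.png",w[:,:,::-1])
np.savez("m3.npz",**{k:np.array(m[k]) for k in("rvec","tvec","camera_matrix")})
print(o["tool_pos"],o["ee_rot"],o["width"],o["wrist_force"])
print([(np.round(d["centre"],3).tolist(),round(d["score"],2)) for d in robot.spot_point("switch_yellow","wrist")])
print([(np.round(d["centre"],3).tolist(),round(d["score"],2)) for d in robot.spot_point("guard_key","wrist")])
i=w.astype(int);y=(i[:,:,0]>90)&(i[:,:,2]<.5*i[:,:,0])&(i[:,:,1]>.6*i[:,:,0])
v=w[:,:,::-1].copy()
for q,col in (((.6016,-.2459,.345),(0,255,0)),):
    for d in((.03,.05,.07,.07),(.06,.084,.07,.07)):
        cv2.polylines(v,[np.round(hull(box(*q,*d),m)).astype(int)],True,col)
cv2.imwrite("pics/w3.png",v)
E
```

```text
[ 0.62544446 -0.31100919  0.38340972] [-3.14118981e+00 -5.36999829e-04  1.92197857e+00] 0.02450095790048643 [-0.08973763  1.14463675 -0.9808431 ]
[([0.605, -0.245, -0.001], 0.7)]
[([0.626, -0.314, 0.123], 0.69)]
```

View pics/w3.png

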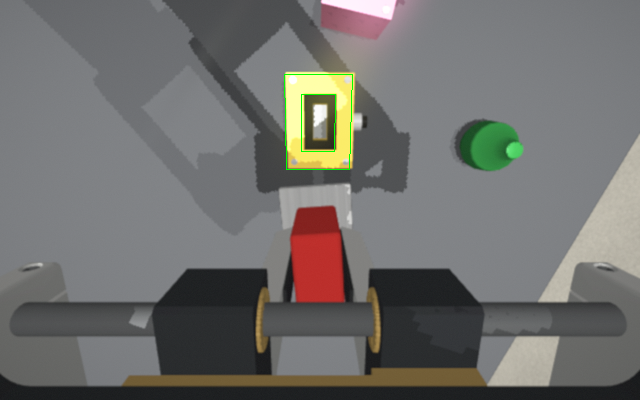

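The model outline (green) matches the yellow top (286–354, 72–169) and its mouth (302–336, 94–150). The key's collar front edge is at row 185, columns 280–352. Next I check where the key sits in the grip.

```bash
python3 - <<'E'
from h import *
m=dict(np.load("m3.npz"));yaw=1.922;t=np.array([.6254,-.311]);ax=np.array([np.cos(yaw),np.sin(yaw)]);ay=np.array([np.sin(yaw),-np.cos(yaw)])
K=m["camera_matrix"];R=cv2.Rodrigues(m["rvec"])[0];C=-R.T@m["tvec"].ravel()
w=cv2.imread("pics/w3raw.png");print([w[r,300].tolist() for r in range(178,196,2)]);print([w[205,c].tolist() for c in list(range(274,290,2))+list(range(346,360,2))])
def P(u,v,z):
    d=R.T@np.linalg.inv(K)@[u,v,1];p=(C+d*(z-C[2])/d[2])[:2]-t;return (p@ax*1e3).round(1),(p@ay*1e3).round(1)
for z in(.172,.178):print(z,P(280,186,z),P(351,186,z),P(280,226,z),P(352,226,z))
d=np.array([.6016,-.2459])-t;print("target rel tool x,y mm",d@ax*1e3,d@ay*1e3)
E
```

```text
[[69, 68, 68], [69, 69, 68], [71, 70, 69], [71, 70, 69], [111, 113, 111], [154, 155, 156], [160, 161, 161], [159, 159, 159], [157, 159, 159]]
[[119, 116, 114], [118, 115, 113], [117, 113, 112], [147, 147, 147], [167, 168, 168], [165, 166, 167], [162, 164, 165], [160, 161, 161], [166, 166, 167], [161, 161, 162], [149, 150, 150], [130, 127, 124], [136, 132, 129], [136, 133, 131], [135, 132, 130]]
0.172 (np.float64(32.2), np.float64(-23.6)) (np.float64(32.2), np.float64(20.9)) (np.float64(5.8), np.float64(-24.3)) (np.float64(5.8), np.float64(22.2))
0.178 (np.float64(33.5), np.float64(-22.8)) (np.float64(33.4), np.float64(20.3)) (np.float64(7.9), np.float64(-23.6)) (np.float64(7.9), np.float64(21.6))
target rel tool x,y mm 69.31412264603621 0.049008267102560725
```

>>> play_rows --translation '[[0.57, 0.025, 0], [0.57, 0, 0], [0.57, 0, 0], [0, 0, 0], [0, 0, 0.6], [0, 0, 0.6], [0, 0, 0], [0, 0, 0]]' --twist '[[0, 0, 0], [0, 0, 0], [0, 0, 0], [0, 0, 0], [0, 0, 0], [0, 0, 0], [0, 0, 0], [0, 0, 0]]' --gripper '[-1, -1, -1, -1, -1, -1, -1, -1]'

```text
time: 7.15
tool_pos: [0.6029, -0.247, 0.3356]
ee_rot: [-3.141, -0.0, 1.922]
wrist_force: [-0.1, 0.2, -1.7]
width: 0.0245
finger_force: 28.8
```

>>> play_rows --translation '[[0, 0, 0.15], [0, 0, 0.15], [0, 0, 0.15], [0, 0, 0.15], [0, 0, 0.15], [0, 0, 0]]' --twist '[[0, 0, 0], [0, 0, 0], [0, 0, 0], [0, 0, 0], [0, 0, 0], [0, 0, 0]]' --gripper '[-1, -1, -1, -1, -1, -1]'

```text
time: 7.75
tool_pos: [0.6025, -0.2463, 0.3043]
ee_rot: [-3.14, -0.002, 1.923]
wrist_force: [0.1, -0.1, -1.7]
width: 0.0246
finger_force: 28.8
```

>>> play_rows --translation '[[0, 0, 0.12], [0, 0, 0.12], [0, 0, 0.12], [0, 0, 0.1], [0, 0, 0], [0, 0, 0]]' --twist '[[0, 0, 0], [0, 0, 0], [0, 0, 0], [0, 0, 0], [0, 0, 0], [0, 0, 0]]' --gripper '[-1, -1, -1, -1, -1, -1]'

```text
time: 8.35
tool_pos: [0.6028, -0.2465, 0.2873]
ee_rot: [-3.141, -0.0, 1.923]
wrist_force: [0.7, -0.0, -1.5]
width: 0.0249
finger_force: 28.8
```

>>> play_rows --translation '[[0, 0, 0.04], [0, 0, 0.03], [0, 0, 0], [0, 0, 0]]' --twist '[[0, 0, 0], [0, 0, 0], [0, 0, 0], [0, 0, 0]]' --gripper '[-1, -1, -1, -1]'

```text
time: 8.75
tool_pos: [0.6028, -0.2465, 0.2847]
ee_rot: [3.141, 0.0, 1.923]
wrist_force: [0.1, 0.1, -2.0]
width: 0.0245
finger_force: 28.8
```

>>> play_rows --translation '[[0, 0, 0.03], [0, 0, 0.03], [0, 0, 0], [0, 0, 0]]' --twist '[[0, 0, 0], [0, 0, 0], [0, 0, 0], [0, 0, 0]]' --gripper '[-1, -1, -1, -1]'

```text
time: 9.15
tool_pos: [0.6028, -0.2465, 0.2822]
ee_rot: [-3.142, -0.0, 1.923]
wrist_force: [-0.5, -0.2, -2.1]
width: 0.0245
finger_force: 28.8
```

>>> play_rows --translation '[[0, 0, 0.03], [0, 0, 0], [0, 0, 0]]' --twist '[[0, 0, 0], [0, 0, 0], [0, 0, 0]]' --gripper '[-1, -1, -1]'

```text
time: 9.45
tool_pos: [0.6028, -0.2465, 0.2819]
ee_rot: [3.141, 0.001, 1.923]
wrist_force: [-0.9, 0.8, 2.1]
width: 0.0246
finger_force: 28.8
```

Contact shows up at the predicted height (0.2818). I'll press slightly more and confirm before releasing.

>>> play_rows --translation '[[0, 0, 0.03], [0, 0, 0], [0, 0, 0]]' --twist '[[0, 0, 0], [0, 0, 0], [0, 0, 0]]' --gripper '[-1, -1, -1]'

```text
time: 9.75
tool_pos: [0.6028, -0.2464, 0.2819]
ee_rot: [3.141, 0.001, 1.923]
wrist_force: [-3.4, 1.2, 5.6]
width: 0.0245
finger_force: 28.8
```

```bash
python3 - <<'E'
from h import *
w=robot.snapshot("wrist");s=robot.snapshot("scene")
a=cv2.resize(s[180:300,110:270],None,fx=3,fy=3);b=cv2.resize(w,(576,360))
cv2.imwrite("pics/w4.png",np.hstack([a[:,:],b])[:,:, ::-1][:, :]if 0 else cv2.resize(np.hstack([a,b]),(800,273))[:,:,::-1])
E
```

```text
(no output)
```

View pics/w4.png

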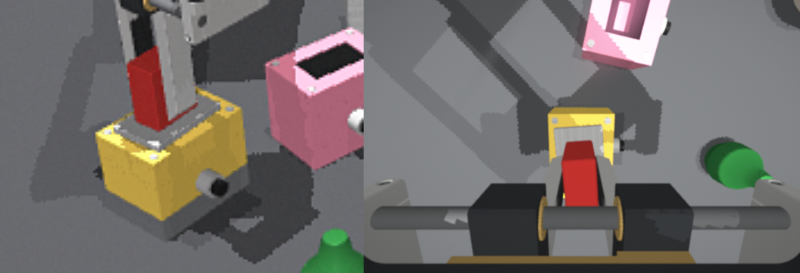

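The scene crop shows the collar lying flat on the yellow top, around (172,120), with the handle upright. I'll release and retreat straight up.

>>> play_rows --translation '[[0, 0, 0], [0, 0, 0], [0, 0, 0], [0, 0, 0], [0, 0, 0], [0, 0, 0], [0, 0, 0], [0, 0, 0]]' --twist '[[0, 0, 0], [0, 0, 0], [0, 0, 0], [0, 0, 0], [0, 0, 0], [0, 0, 0], [0, 0, 0], [0, 0, 0]]' --gripper '[1, 1, 1, 1, 1, 1, 1, 1]'

```text
time: 10.65
tool_pos: [0.6028, -0.2465, 0.2799]
ee_rot: [3.142, 0.0, 1.923]
wrist_force: [0.7, 0.5, -0.3]
width: 0.0853
finger_force: 0.0
```

>>> play_rows --translation '[[0, 0, -0.3], [0, 0, -0.6], [0, 0, -0.9], [0, 0, -0.9], [0, 0, -0.5], [0, 0, 0], [0, 0, 0], [0, 0, 0]]' --twist '[[0, 0, 0], [0, 0, 0], [0, 0, 0], [0, 0, 0], [0, 0, 0], [0, 0, 0], [0, 0, 0], [0, 0, 0]]' --gripper '[1, 1, 1, 1, 1, 1, 1, 1]'

```text
time: 11.45
tool_pos: [0.6026, -0.2464, 0.4057]
ee_rot: [-3.139, -0.003, 1.923]
wrist_force: [0.8, -0.2, -0.1]
width: 0.0939
finger_force: 0.0
```

```bash
python3 - <<'E'
from h import *
s=robot.snapshot("scene");cv2.imwrite("pics/s5.png",cv2.resize(s[160:340,100:400],None,fx=2.5,fy=2.5)[:,:,::-1])
for n in("guard_key","dish"):print([(np.round(d["centre"],3).tolist(),round(d["score"],2)) for d in robot.spot_point(n,"scene")])
E
```

```text
[([0.599, -0.247, 0.026], 0.91)]
[([0.778, -0.005, -0.001], 0.77)]
```

View pics/s5.png

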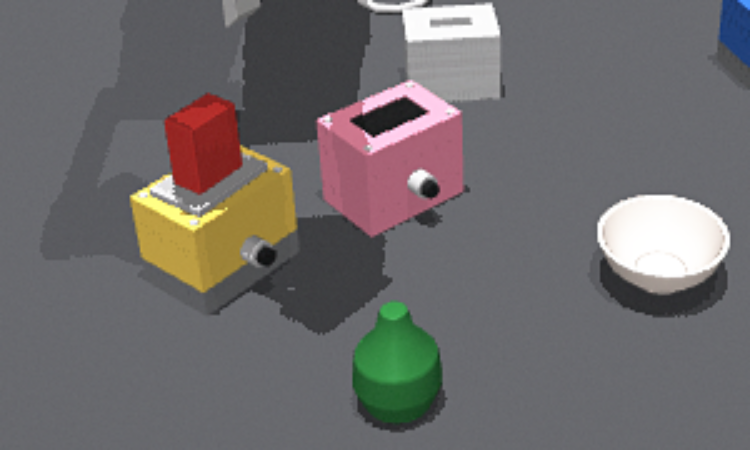

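The key stands in the yellow switch with its collar flat on the top (around (215,180)). Its origin reads z = 0.026, the dish is unmoved, and the gripper is clear.

```bash
python3 -c "
from bench import robot
print(robot.close_job())"
```

```text
the job is handed in; nothing more can be done
None
```

The guard key is fully home in the yellow switch with its collar flat on the top; I let go and backed the gripper off, the dish was not moved, and the job is handed in at about 11.5 s.

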